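# Set and lock the stop of a seed-lab sizing rail with a gauge block

### The job

Set the sizing rail to the longer of the two gauge blocks: take that block out of the rack and lay it flat in the rail's channel between the end stop and the sliding stop, let go of it, then slide the stop up until the block is held snug, without play, between end stop and sliding stop. Only then flip the cam lever over towards the block until it snaps home and clamps the stop. Leave the block in the rail, and leave the shorter block and everything else on the bench where it is.

Things in the scene. Friction and masses are not known exactly. Their poses are not given: they have to be found in the camera images.
- board: Sizing rail, fixed: grey base 360 x 76 x 12 mm. Origin: centre of its underside; x along the rail, away from the end stop. Two aluminium walls 8 mm thick form an open channel 45 mm wide (y +-22.5), floor at z 12 mm; from z 34 the walls slope out to 55 mm at their tops (z 40 to 42), as high as a block, which can thus be held only by its ends. The dark steel end stop at the -x end has its face at x -155 mm, top at z 54.
- end_face (a point): Middle of the end stop's face, 26 mm above the bench (board frame x -155, y 0, z 26 mm). The block goes against it.
- stop (a joint): Travel (m) of the steel sliding stop along the board's -x, towards the end stop. Clear gap between the two stops: 0.200 minus this value; starts at 0 to 0.03, can go to 0.17; 0.138 with the 62 mm block snug. Slides with about 3.5 N of friction while the lever is open and stays where it is left.
- stop_face (a point): Middle of the sliding stop's front face, 26 mm above the bench. The stop reaches 97 mm back from here (board's +x): first 46 mm of saddle, 70 mm wide over the walls, top 50 mm above the bench (lever cheeks up to 69 mm); then a low tail 30 mm wide, top at 50 mm, and the push tab.
- stop_tab (a point): Top of the push tab at the stop's rear end, 83 mm above the bench: an upright steel plate 12 mm thick along the rail, 32 mm wide across it, from 50 to 83 mm above the bench, 91 mm behind the stop's front face (its rear side 97 mm behind). Push it from behind, or pinch it across its width.
- lever (a joint): Cam lever angle (rad), axis level across the rail. 0: open, leaning 0.25 away from the end stop (to the board's +x); starts 0 to 0.25. Swings over the top (vertical at 0.25) towards the end stop to a hard end at 1.55, nearly level over the block. Light (0.08 N m) to 0.95, then up to 0.65 N m (11 N at 60 mm). Past 1.4 it stays shut; let go before 1.2 it springs back to 0.95, unclamped.
- lever_pivot (a point): The lever's axis, mid-width: 58 mm above the bench, 25 mm behind the stop's front face.
- lever_tip (a point): End of the lever, 72 mm from the pivot. The lever is a flat black paddle 24 mm wide, 9 mm thick, whose collidable part runs from 16 to 72 mm from the pivot.
- rack: Grey gauge rack, fixed: base 165 x 64 x 6 mm, origin at the centre of its underside, x along its length. Three cheeks 9 mm thick, 40 mm wide, up to z 36 mm, at x -74.5, 0 and +74.5 mm. A block lies between each two, its ends covered: grip it across its 40 mm width, from above. Which block is in which place varies.
- long_block: The longer aluminium gauge block, 62 x 40 x 28 mm (x, y, z), 0.13 to 0.27 kg, origin at the centre of its underside. Starts in the rack, lying flat with its x along the rack's x and its underside 6 mm above the bench.
- short_block: The shorter aluminium gauge block, 48 x 40 x 28 mm, otherwise the same; it stays in the rack.
- mat: Black rubber mat, fixed, 150 x 110 x 3 mm, origin at the centre of its underside; a clear place to put the block down. Its x runs along its 150 mm length. Rack and mat may change places.
- dish: Closed clear petri dish, 52 mm across, 14 mm high, between rack and mat; bystander. Origin: centre of its underside.
- cap: Black lid, 64 mm across, 12 mm high, beyond the rail; bystander.
- jar: Amber seed jar with white cap, 60 mm across, 75 mm high, left of the rail; bystander.
- tin: Steel sample tin, 54 mm across, 50 mm high, right of the rail; bystander.
- marker: Marker pen, 130 mm long, lying at the right; bystander.
- brush: Hand brush lying at the left; bystander.
- phone: Black phone, 150 x 72 x 9 mm, lying at the right; bystander.
There are look-alikes about, which are no part of the job. Leave any purple or yellow look-alike of the long_block alone.

How it is judged:
By the outcome, as a careful person would: the job done as asked, in the order asked, and still so for the second after the job is handed in, with the robot touching nothing.
It also fails if it takes over 72 s, if anything falls off the work surface, if the arm or the gripper's body presses on something with over 40 N, if the wrist force passes 120 N, or if a joint passes its speed limit or range.

### The arm

A 7-joint arm with a two-finger parallel gripper is mounted at the origin on the work surface. World frame = base frame: x ahead of the robot, y to its left, z up, the work surface at z = 0. Lengths are in m, angles in degrees, forces in N, time in s.
With the tool pointing down it reaches from about 0.4 to 0.925 m from the base axis. Payload 4.1 kg.
Tool frame: the origin (TCP) lies at the very end of the fingers, on their centre line; the grasp point (between the pads) lies 19 mm behind it (bot.grasp_offset is the distance from the TCP to the grasp point, in m); z points along the fingers, y is the line along which they close (so a half turn about z gives the same grasp; the last joint's range is limited). The gripper opens to 85 mm and grips with 20 to 120 N. Pads are 22 mm wide; open, the fingers measure 114 mm over their backs; the gripper's body (76 mm by 85 mm) begins 54 mm behind the grasp point. The pads swing forward as they close: fully open they stand 13 mm farther back than shut.
Start: joints at [-82.964, 22.827, 2.584, 88.041, -1.071, 69.15, -2.905], TCP at [0.143, 0.634, 0.231] pointing down, gripper open.
Joint ranges: [-161.44, 161.44], [-28.35, 127.94], [-78.24, 83.42], [0, 140.83], [-78.03, 258.03], [13.02, 114.36], [-168.23, 168.23]. Speed limits (degrees/s): [147.25, 147.25, 180, 180, 180, 180, 180].

### API

Orientations are given as [roll, pitch, yaw] about the fixed x, y, z axes, in that order (R = Rz(yaw) Ry(pitch) Rx(roll)).
In Python, from workcell import bot, optics, ticket gives the robot as it stands.
- The arm moves only by the tool servo_tool, never from a script. Its argument "plan" is one flat list of numbers, 7 for each row, row after row: the turn, a rotation vector about the tool's x, y, z each as a share of 90 degrees, from -1 to 1, then the shift along the tool's x, y, z each as a share of 0.8 m, from -1 to 1, then the closure, from 0 (fully open) to 1 (shut). A call has 1 to 20 rows; each row is the pose to reach, as a shift and turn from the pose commanded when the call began, along the tool's axes at that moment; what a row does not reach only later rows make up. A row lasts 1/8 s, in which the tool goes at most 62.5 mm and 10.7 degrees, less where a joint would pass 70% of its speed; a pose out of reach is approached as far as the arm can. A call with a number of a shift or a turn outside -1 to 1 is refused whole. A call with a gripper value outside its range is refused whole. The fingers move at their own pace and stop on an object; "grip_force" is the grip in N (left out, the last holds). Time passes only in rows, so rows that repeat a pose let the fingers close. It gives the time, the measured TCP pose, the force, the opening and the grip force at its end, in the units of the state.
- bot.sense(): the state, without advancing time (a new reading comes with each control period).
- optics.snapshot(name): name is "side" or "top" or "wrist"; returns a dict with "image" (480x640x3 uint8, red, green, blue), "K" (3x3 intrinsics, pixels), "camera_from_world" (4x4, takes a point from world to camera coordinates); the wrist camera has in their place "tool_from_camera" (4x4, takes a point from camera to tool coordinates, whose origin is the TCP and whose axes are the flange's). Camera axes: x right, y up, looking along -z (the intrinsics and any distortion apply to the point x, -y, -z); pixel columns grow to the right and rows downward; lengths in m; the calibration is good to about 2 mm. A picture is of the moment at which its call begins: read the wrist's pose just before it. There is no depth.
- ticket.close_job(): hands the job in; it is judged then, once.
The state is a dict: "clock": time; "q": joint angles; "dq": joint speeds; "tau": joint torques, N m; "position": TCP position; "tcp_rot": TCP orientation; "force": force on the tool from outside, world axes, zero at the start; "torque": the same for the moment, N m; "grip_width": finger opening in m; "finger_force": force on a finger pad.
Only numpy, scipy, OpenCV 4.12 (cv2) and the standard library are available. Lean on these libraries where they do the work, as an engineer would, in place of code of your own. Each camera call takes 0.05 s, during which the arm holds its last target. There are 200 camera calls.

## Working session

There is one attempt and no reset: what is moved stays moved. The work goes in short steps, Python scripts to look and compute and a tool call to move; the robot and the scene stay as the last step left them, time stands still between calls to the robot, and variables do not carry over. Pictures are saved under pics/ and viewed, at most 12 in all, crops included, and the job is handed in when it is done.

Besides the shell and the picture viewer there is one more tool, called after "Request:" as name(argument=value, ...) on one line, values as JSON. servo_tool: Moves the arm, as the interface text tells. Shift numbers are shares of 0.8 m and turn numbers shares of 90 degrees, none past 1 either way. Its arguments: {"type":"object","properties":{"plan":{"type":"array","items":{"type":"number","minimum":-1,"maximum":1}},"grip_force":{"type":"number"}},"required":["plan"]}

```bash
mkdir -p pics; ls; cat > h.py <<'E'
import numpy as np, cv2
from workcell import bot, optics, ticket
from scipy.spatial.transform import Rotation as R
def snap(name, fn):
    s=bot.sense(); d=optics.snapshot(name); im=d["image"]
    cv2.imwrite(f"pics/{fn}.png", im[:,:,::-1]); 
    if name=="wrist":
        T=np.eye(4); T[:3,:3]=R.from_euler('xyz',s["tcp_rot"],degrees=True).as_matrix(); T[:3,3]=s["position"]
        cw=np.linalg.inv(T@np.array(d["tool_from_camera"]))
    else: cw=np.array(d["camera_from_world"])
    np.savez(f"pics/{fn}.npz",K=d["K"],cw=cw,im=im); return d
def load(fn):
    z=np.load(f"pics/{fn}.npz"); return z["K"],z["cw"],z["im"]
def ray(fn,uv,z):
    K,cw,_=load(fn); wc=np.linalg.inv(cw)
    p=np.linalg.inv(K)@np.array([uv[0],uv[1],1.]); d=wc[:3,:3]@np.array([p[0],-p[1],-p[2]]); o=wc[:3,3]
    return o+d*(z-o[2])/d[2]
def proj(fn,P):
    K,cw,_=load(fn); c=cw[:3,:3]@np.array(P)+cw[:3,3]; q=K@np.array([c[0],-c[1],-c[2]]); return q[:2]/q[2]
E
python3 - <<'E'
from h import *
d=snap("top","top0"); print([k for k in d]); print(np.linalg.inv(d["camera_from_world"])[:3,3])
d=snap("side","side0"); print(np.linalg.inv(d["camera_from_world"])[:3,3])
print(bot.sense())
E
```

```text
pics
['image', 'K', 'camera_from_world']
[0.40824352 0.00871791 1.6777098 ]
[ 0.33500088 -0.77604689  0.73902086]
{'clock': 0.1, 'q': array([-82.96433523,  22.86822602,   2.57961391,  88.10777485,
        -1.07095025,  69.1489341 ,  -2.90554547]), 'dq': array([-0.02545389, -0.00150675, -0.02458348, -0.22594843,  0.06502723,
        0.26782938, -0.18201508]), 'tau': array([ 3.58043144e-03, -4.76262188e+01,  1.37024067e+00, -2.54948580e+01,
        1.19185599e-02,  5.05255230e-03, -5.65014318e-06]), 'position': array([0.1428331 , 0.63352803, 0.23035456]), 'tcp_rot': array([-1.79899448e+02,  7.15733099e-03,  1.67298700e+02]), 'force': array([-0.63043056, -0.12404729, -0.14076756]), 'torque': array([-0.01692026, -0.01085153,  0.04315581]), 'finger_force': 0.0, 'grip_width': 0.08568070936803847}
```

View pics/top0.png

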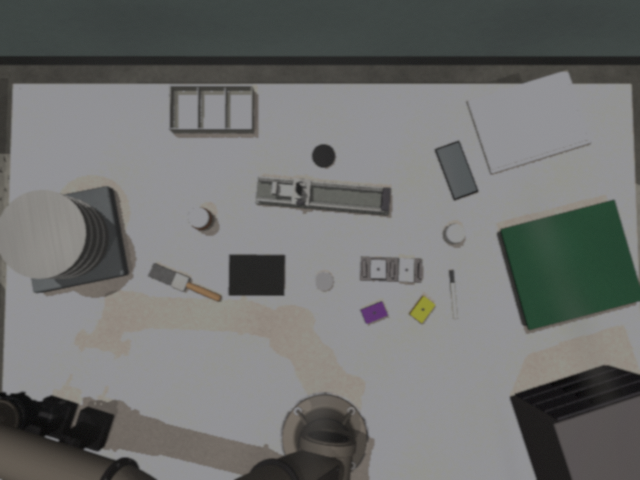

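View pics/side0.png

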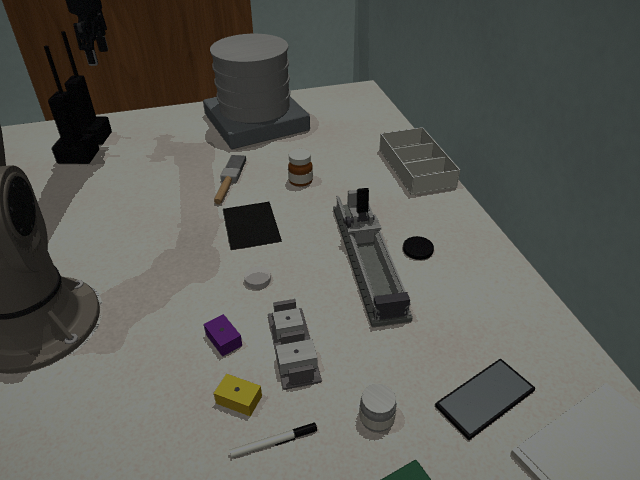

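The top view shows the rail at (258–391, 177–213) with its end stop at the right (387,200) and the slider and lever at the left (297,190). The rack is at (360–422, 257–283) with two grey blocks at (378,268) and (408,269). The purple (374,313) and yellow (422,309) blocks outside the rack are look-alikes. The side view shows the rack blocks at (288,318) and (297,355), and the nearer one looks longer. I'll confirm that in an enlarged crop.

```bash
python3 - <<'E'
from h import *
a=cv2.imread("pics/top0.png")[250:290,350:430]; b=cv2.imread("pics/side0.png")[295:390,260:330]; c=cv2.imread("pics/top0.png")[170:220,250:400]
o=np.zeros((600,800,3),np.uint8)
a=cv2.resize(a,None,fx=6,fy=6,interpolation=2); o[:240,:480]=a
b=cv2.resize(b,None,fx=4,fy=4,interpolation=2); o[:380,500:780]=b
c=cv2.resize(c,None,fx=3.2,fy=3.2,interpolation=2); o[400:560,:480]=c
cv2.imwrite("pics/crop0.png",o)
for uv in [(361,258),(422,258),(360,281),(421,283)]: print(ray("top0",uv,0.02))
for n,uv in [("rail endstop",(387,200)),("rail slider",(297,190)),("left end",(258,190)),("right end",(391,202))]: print(n,ray("top0",uv,0.04))
K,_,_=load("top0");print(K)
E
```

```text
[ 0.46862996 -0.09874047  0.02      ]
[ 0.46802664 -0.26084894  0.02      ]
[ 0.40777264 -0.09559427  0.02      ]
[ 0.40183684 -0.25717499  0.02      ]
rail endstop [ 0.62081243 -0.16739893  0.04      ]
rail slider [0.64808922 0.07018122 0.04      ]
left end [0.64837212 0.17307274 0.04      ]
right end [ 0.61546463 -0.17791045  0.04      ]
[[624.96345051   0.         326.13928599]
 [  0.         624.96345051 234.50505623]
 [  0.           0.           1.        ]]
```

View pics/crop0.png

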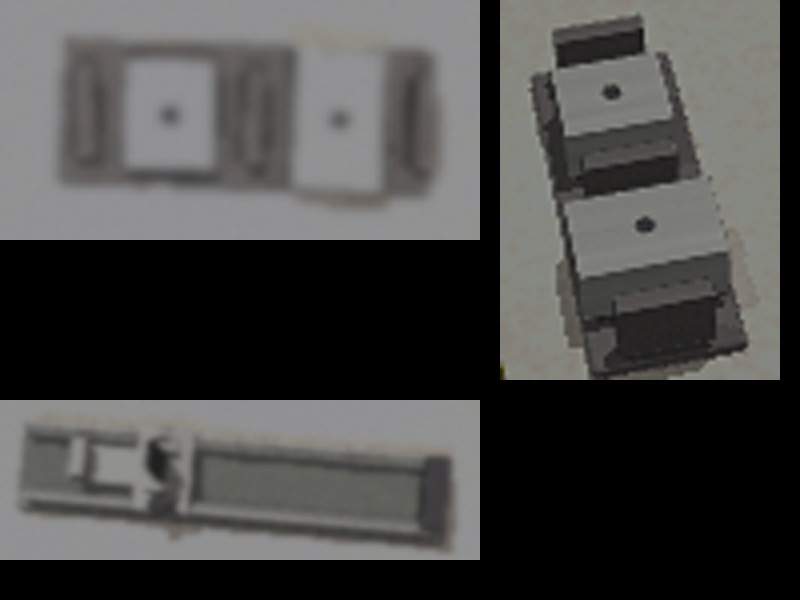

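The crop shows both blocks with their hole tops. The top-right block is about 62 x 40 mm and the top-left about 48 x 40 mm, so the long one is on the right (407,269). It seems to lie with its length across the rack, so I'll check with the wrist camera.

```bash
cat >> h.py <<'E'
def rel(pos,yaw,base=None):
    """tool-axis row numbers from the present pose (tool down) to pos, yaw"""
    if base is None:
        s=bot.sense(); base=(s["position"],s["tcp_rot"])
    R0=R.from_euler('xyz',base[1],degrees=True); R1=R.from_euler('xyz',[180,0,yaw],degrees=True)
    print(np.round(np.r_[(R0.inv()*R1).as_rotvec(degrees=True)/90,R0.inv().apply(np.array(pos)-base[0])/0.8],4).tolist(), "dist",np.linalg.norm(np.array(pos)-base[0]))
E
python3 - <<'E'
from h import *
print(np.array(optics.snapshot("wrist")["tool_from_camera"]).round(3))
rel([0.47,0.30,0.26],90+167)
rel([0.40,-0.19,0.26],87)
rel([0.47,0.30,0.26],87)
E
```

```text
[[-0.     0.959  0.283  0.071]
 [ 1.     0.    -0.     0.   ]
 [-0.001  0.283 -0.959 -0.142]
 [ 0.     0.     0.     1.   ]]
[-0.0008, -0.0007, -0.9967, -0.4906, -0.317, -0.0364] dist 0.4682030113170336
[-0.0007, 0.0007, 0.8922, -0.54, -0.9337, -0.0355] dist 0.8633472194536168
[-0.0007, 0.0007, 0.8922, -0.4906, -0.317, -0.0364] dist 0.4682030113170336
```

Request:
servo_tool(plan=[0, 0, 0.3, -0.49, -0.317, -0.036, 0, 0, 0, 0.3, -0.49, -0.317, -0.036, 0, 0, 0, 0.3, -0.49, -0.317, -0.036, 0, 0, 0, 0.3, -0.49, -0.317, -0.036, 0, 0, 0, 0.5, -0.49, -0.317, -0.036, 0, 0, 0, 0.5, -0.49, -0.317, -0.036, 0, 0, 0, 0.5, -0.49, -0.317, -0.036, 0, 0, 0, 0.892, -0.54, -0.934, -0.08, 0, 0, 0, 0.892, -0.54, -0.934, -0.08, 0, 0, 0, 0.892, -0.54, -0.934, -0.08, 0, 0, 0, 0.892, -0.54, -0.934, -0.08, 0, 0, 0, 0.892, -0.54, -0.934, -0.08, 0, 0, 0, 0.892, -0.54, -0.934, -0.08, 0, 0, 0, 0.892, -0.54, -0.934, -0.08, 0, 0, 0, 0.892, -0.54, -0.934, -0.08, 0])

```text
clock: 2.02
position: [0.4008, -0.1763, 0.2943]
tcp_rot: [179.9, -0.1, 87.0]
force: [1.7, 0.1, -0.0]
grip_width: 0.0854
finger_force: 0.0
```

```bash
python3 - <<'E'
from h import *
s=bot.sense();print(s["clock"],s["position"],s["tcp_rot"],s["q"].round(1))
snap("wrist","w1")
E
```

```text
2.025 [ 0.40083545 -0.17627697  0.29429216] [ 1.79932215e+02 -8.08885218e-02  8.70365823e+01] [-38.9  -6.1  53.7 111.    5.   72.7  10.1]
```

View pics/w1.png

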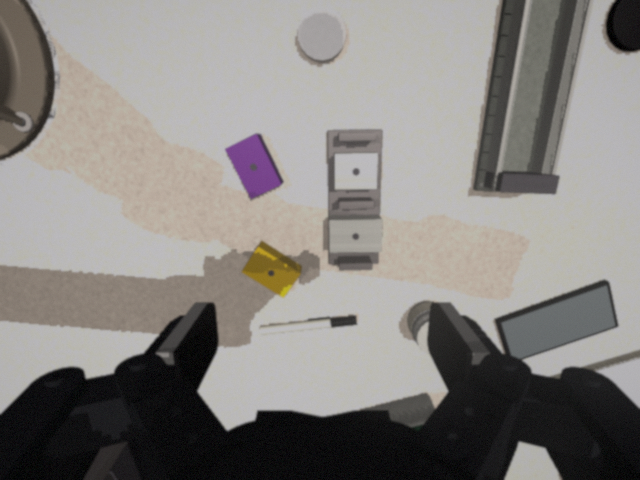

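The wrist view shows the rack at (328–383, 130–268). The short block is at (355,172) and the long one at (355,237), its 62 mm length across the rack, so its ends are exposed and its 40 mm sides face the cheeks. I'll grip it by the ends directly. I'll go in closer and measure.

```bash
python3 - <<'E'
from h import *
for uv in [(355,237),(329,220),(381,220),(329,253),(381,253),(355,172)]: print(uv,ray("w1",uv,0.034))
p=ray("w1",(355,237),0.034)
rel([p[0],p[1],0.16],87)
E
```

```text
(355, 237) [ 0.43865778 -0.21747578  0.034     ]
(329, 220) [ 0.40925363 -0.19557811  0.034     ]
(381, 220) [ 0.46914226 -0.19871718  0.034     ]
(329, 253) [ 0.40738481 -0.23551134  0.034     ]
(381, 253) [ 0.46890336 -0.23874744  0.034     ]
(355, 172) [ 0.44063091 -0.14263445  0.034     ]
[0.0017, 0.0028, -0.0077, -0.0352, 0.0516, 0.1695] dist 0.1445272071413908
```

Request:
servo_tool(plan=[0, 0, 0, -0.035, 0.052, 0.15, 0, 0, 0, 0, -0.035, 0.052, 0.15, 0, 0, 0, 0, -0.035, 0.052, 0.15, 0, 0, 0, 0, -0.035, 0.052, 0.15, 0])

```text
clock: 2.58
position: [0.4414, -0.2048, 0.1745]
tcp_rot: [-180.0, 0.0, 87.0]
force: [0.3, -0.1, -0.4]
grip_width: 0.0852
finger_force: 0.0
```

```bash
python3 - <<'E'
from h import *
s=bot.sense();print(s["clock"],s["position"],s["tcp_rot"],abs(s["dq"]).max())
snap("wrist","w2")
for p in [(0.4387,-0.2175,.034),(0.4406,-0.1426,.034)]: print(proj("w2",p))
E
```

```text
2.575 [ 0.44143128 -0.20476829  0.17454839] [-1.79974606e+02  1.38859774e-02  8.69770191e+01] 4.845762304953103
[318.2868673  244.48497539]
[315.27336383 150.98559737]
```

View pics/w2.png

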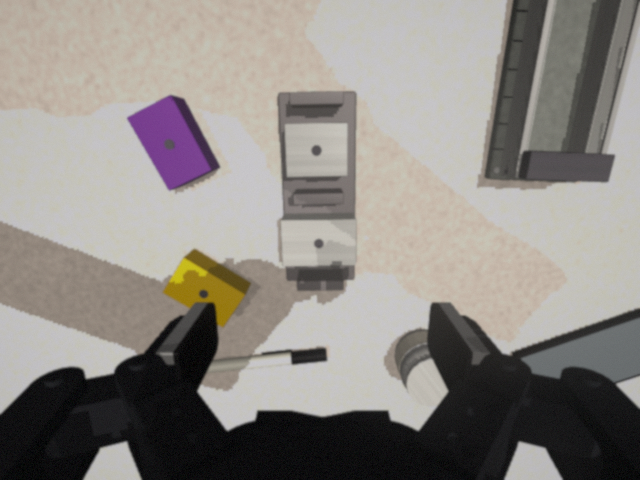

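The hole of the long block is at (318,243) and its top face spans (281–357, 219–266), which agrees with the prediction. The tin (415,355), the marker and the yellow block (205,285) sit to either side.

```bash
python3 - <<'E'
from h import *
K,cw,im=load("w2"); g=cv2.cvtColor(im,cv2.COLOR_RGB2GRAY)
print(g[243,270:295], g[243,345:370]); print(g[205:225,300],g[255:280,300])
for uv in [(281,243),(356.5,243),(318.5,243),(300,219),(300,266),(283,219),(356,219)]: print(uv,ray("w2",uv,0.034).round(4))
print("yellow",ray("w2",(249,288),0.03),"rack",ray("w2",(278,93),.006),ray("w2",(356,93),.006),ray("w2",(356,215),.006))
p=ray("w2",(318.5,243),0.034)
rel([p[0],p[1],0.004],87)
E
```

```text
[197 196 198 198 197 198 196 183 163 149 143 151 171 184 184 185 186 186
 186 186 187 187 187 186 187] [190 191 190 192 191 193 192 193 192 188 181 177 186 192 194 194 195 192
 190 190 187 191 188 187 189]
[116 125 128 128 129 128 129 121 111 103  98  98  98  98 121 161 181 190
 191 191] [196 195 195 193 191 190 187 189 187 182 163 126  95  82  71  66  62  60
  61  59  60  60  63  61  59]
(281, 243) [ 0.408  -0.2146  0.034 ]
(356.5, 243) [ 0.4703 -0.2179  0.034 ]
(318.5, 243) [ 0.4389 -0.2162  0.034 ]
(300, 219) [ 0.4251 -0.1952  0.034 ]
(300, 266) [ 0.4223 -0.2356  0.034 ]
(283, 219) [ 0.4114 -0.1945  0.034 ]
(356, 219) [ 0.4704 -0.1976  0.034 ]
yellow [ 0.37622758 -0.25492482  0.03      ] rack [ 0.41261998 -0.09665292  0.006     ] [ 0.47551225 -0.09998611  0.006     ] [ 0.47285452 -0.20038441  0.006     ]
[0.002, -0.0008, -0.0, -0.0148, -0.0039, 0.2148] dist 0.1722397612979113
```

Request:
servo_tool(plan=[0, 0, 0, -0.0145, -0.004, 0.14, 0, 0, 0, 0, -0.0145, -0.004, 0.14, 0, 0, 0, 0, -0.0145, -0.004, 0.14, 0, 0, 0, 0, -0.0145, -0.004, 0.14, 0], grip_force=40)

```text
clock: 3.12
position: [0.4403, -0.2163, 0.0656]
tcp_rot: [179.6, -0.0, 87.0]
force: [0.4, -0.0, 0.5]
grip_width: 0.0855
finger_force: 0.0
```

```bash
python3 - <<'E'
from h import *
s=bot.sense();print(s["clock"],s["position"],s["tcp_rot"],abs(s["dq"]).max())
rel([0.439,-0.2163,0.004],87)
E
```

```text
3.125 [ 0.44026255 -0.21630309  0.06557468] [ 1.79606128e+02 -3.65433878e-02  8.70385579e+01] 0.7181414325349929
[0.0044, -0.0004, 0.0004, -0.0001, -0.0021, 0.077] dist 0.06158762727272352
```

Request:
servo_tool(plan=[0, 0, 0, 0, -0.002, 0.04, 0, 0, 0, 0, 0, -0.002, 0.074, 0, 0, 0, 0, 0, -0.002, 0.074, 0, 0, 0, 0, 0, -0.002, 0.074, 0, 0, 0, 0, 0, -0.002, 0.074, 0.5, 0, 0, 0, 0, -0.002, 0.074, 0.5, 0, 0, 0, 0, -0.002, 0.074, 0.5, 0, 0, 0, 0, -0.002, 0.074, 0.5])

```text
clock: 4.12
position: [0.4375, -0.2161, 0.0044]
tcp_rot: [179.9, -0.0, 87.0]
force: [-1.0, 0.8, 8.4]
grip_width: 0.0619
finger_force: 42.3
```

```bash
python3 - <<'E'
from h import *
s=bot.sense();print(s["clock"],s["position"],s["tcp_rot"],s["grip_width"],s["finger_force"],s["force"])
E
```

```text
4.125 [ 0.43748516 -0.21614206  0.00444353] [ 1.79855622e+02 -2.38980760e-02  8.70296650e+01] 0.06186249745662791 42.33887314796448 [-0.96055813  0.8235361   8.38154763]
```

```bash
python3 - <<'E'
from h import *
rel([0.6,-0.03,0.22],175); rel([0.4375,-0.216,0.22],87)
E
```

```text
[0.0015, 0.001, -0.9774, 0.243, 0.1915, -0.2689] dist 0.3279093263672259
[0.0016, -0.0003, 0.0003, 0.0003, 0.0007, -0.2694] dist 0.21555651283097046
```

Request:
servo_tool(plan=[0, 0, 0, 0, 0, -0.05, 0.5, 0, 0, 0, 0, 0, -0.12, 0.5, 0, 0, 0, 0, 0, -0.2, 0.5, 0, 0, -0.1, 0.05, 0.04, -0.27, 0.5, 0, 0, -0.2, 0.1, 0.08, -0.27, 0.5, 0, 0, -0.3, 0.15, 0.12, -0.27, 0.5, 0, 0, -0.4, 0.2, 0.16, -0.27, 0.5, 0, 0, -0.5, 0.243, 0.192, -0.27, 0.5, 0, 0, -0.62, 0.243, 0.192, -0.27, 0.5, 0, 0, -0.74, 0.243, 0.192, -0.27, 0.5, 0, 0, -0.86, 0.243, 0.192, -0.27, 0.5, 0, 0, -0.977, 0.243, 0.192, -0.27, 0.5, 0, 0, -0.977, 0.243, 0.192, -0.27, 0.5, 0, 0, -0.977, 0.243, 0.192, -0.27, 0.5])

```text
clock: 5.88
position: [0.5994, -0.0299, 0.2189]
tcp_rot: [-180.0, -0.0, 174.8]
force: [-0.4, 0.2, -2.2]
grip_width: 0.0609
finger_force: 47.1
```

```bash
python3 - <<'E'
from h import *
s=bot.sense();print(s["clock"],s["position"],s["tcp_rot"],s["grip_width"],abs(s["dq"]).max(),s["q"].round(1))
snap("wrist","w3")
E
```

```text
5.875 [ 0.59941848 -0.02985534  0.21886155] [-1.79997187e+02 -2.54157863e-02  1.74776743e+02] 0.06091268240789814 0.5669116501115048 [-28.5  21.4  35.5  96.7 -13.4  66.2  95.4]
```

View pics/w3.png

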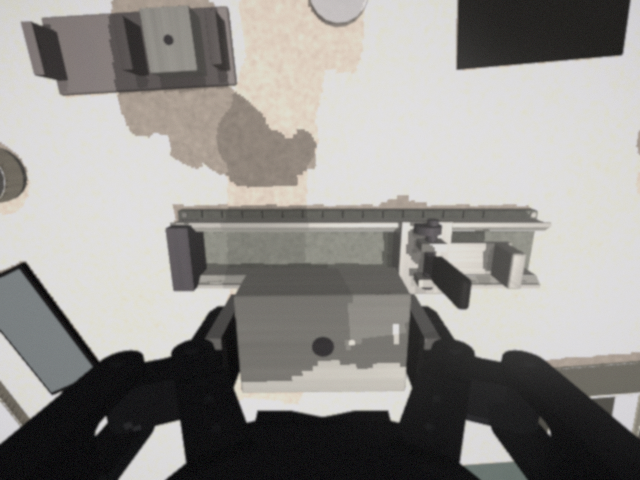

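The wrist view shows the rail. The end stop is at (168–205, 226–290) and the near wall runs along row ~226 from x≈180 to 548. The sliding stop's front is at column ~403, the lever paddle at (430–470, 230–305) and the tab at ~(507,265). The block is held squarely with its hole at (323,347).

```bash
python3 - <<'E'
from h import *
K,cw,im=load("w3"); g=cv2.cvtColor(im,cv2.COLOR_RGB2GRAY).astype(int)
for c in (215,300,380,470,520): print(c,g[198:242,c].tolist())
for r in (212,240,250,260): print(r,g[r,160:215].tolist())
print(g[250,390:425].tolist(),g[212,525:550].tolist(), g[280:300,215].tolist())
E
```

```text
215 [222, 222, 221, 223, 222, 221, 212, 185, 163, 152, 131, 105, 92, 95, 98, 100, 103, 102, 100, 100, 99, 96, 98, 102, 126, 163, 185, 190, 185, 172, 157, 155, 157, 151, 141, 137, 141, 143, 143, 144, 143, 147, 144, 146]
300 [210, 211, 210, 209, 210, 207, 195, 164, 141, 124, 107, 86, 80, 84, 86, 85, 84, 83, 83, 88, 88, 91, 91, 95, 122, 162, 183, 189, 183, 168, 153, 148, 151, 146, 136, 129, 126, 127, 127, 128, 125, 127, 127, 127]
380 [223, 222, 222, 220, 210, 200, 183, 170, 166, 154, 129, 102, 93, 96, 102, 104, 104, 103, 103, 102, 103, 103, 103, 115, 150, 195, 217, 220, 213, 187, 165, 160, 160, 155, 141, 141, 144, 145, 144, 145, 143, 141, 142, 144]
470 [222, 222, 222, 222, 222, 220, 213, 199, 177, 154, 126, 100, 94, 97, 103, 104, 104, 104, 103, 103, 105, 102, 103, 111, 147, 193, 215, 216, 209, 181, 162, 163, 159, 134, 101, 96, 100, 95, 100, 99, 101, 99, 100, 102]
520 [222, 221, 222, 222, 221, 223, 221, 213, 189, 163, 131, 103, 93, 97, 102, 103, 105, 106, 103, 105, 104, 106, 105, 114, 144, 184, 202, 205, 198, 175, 160, 161, 165, 157, 149, 151, 152, 152, 150, 151, 147, 148, 150, 150]
212 
[... 678 characters left out ...]
, 52, 52, 76, 105, 132, 142, 144, 143, 144, 144, 145, 144, 143]
260 [224, 222, 223, 222, 222, 223, 222, 220, 201, 155, 111, 96, 94, 95, 95, 93, 93, 94, 91, 91, 93, 94, 95, 95, 94, 94, 94, 93, 91, 88, 81, 58, 52, 48, 47, 49, 48, 49, 48, 46, 47, 46, 45, 49, 51, 71, 106, 130, 142, 145, 146, 143, 143, 144, 139]
[84, 83, 79, 74, 71, 72, 73, 74, 80, 107, 159, 202, 215, 217, 212, 191, 153, 126, 123, 122, 120, 118, 110, 104, 103, 105, 104, 105, 102, 98, 96, 108, 121, 127, 128] [104, 113, 122, 131, 131, 123, 129, 145, 159, 166, 160, 156, 176, 206, 220, 220, 220, 221, 221, 221, 222, 221, 221, 221, 221] [156, 151, 155, 157, 154, 170, 188, 196, 208, 218, 223, 222, 224, 223, 223, 223, 222, 222, 221, 222]
```

```bash
python3 - <<'E'
from h import *
A=[ray("w3",(c,r),.042) for c,r in [(215,222.5),(300,222.4),(380,222.3),(470,222.2),(520,222.3)]]
B=[ray("w3",(c,r),.034) for c,r in [(215,231.6),(300,231.6),(380,231.7),(520,231.0)]]
for S,y in ((A,.0305),(B,.0225)):
    S=np.array(S); f=np.polyfit(S[:,1],S[:,0],1); th=np.arctan(f[0]); print("slope deg",np.degrees(th),"x at y=0 of axis", f[1]+y/np.cos(th), "resid",np.ptp(S[:,0]-np.polyval(f,S[:,1])))
for z,cs in ((.054,[(188.6,240),(189.8,250),(190.7,260)]),(.012,[(203.7,240),(204.9,250),(205.8,260)])):
    print("endface",[ray("w3",c,z).round(4).tolist() for c in cs])
print("stop front top z50",ray("w3",(400,250),.05).round(4), "z40 proj hole",ray("w3",(323,347),0.2189+.03))
s=bot.sense(); print(s["position"])
E
```

```text
slope deg 5.194355706812723 x at y=0 of axis 0.6369875362575212 resid 0.00013234912394233245
slope deg 5.128503555950611 x at y=0 of axis 0.6397096563888749 resid 0.00042252261989061957
endface [[0.606, -0.1503, 0.054], [0.6153, -0.1511, 0.054], [0.6248, -0.1521, 0.054]]
endface [[0.6179, -0.1524, 0.012], [0.6285, -0.1532, 0.012], [0.6393, -0.1542, 0.012]]
stop front top z50 [0.634  0.0385 0.05  ] z40 proj hole [ 0.6010873  -0.02959378  0.2489    ]
[ 0.59951354 -0.02981124  0.21887387]
```

```bash
python3 - <<'E'
from h import *
rel([0.6300,-0.0823,0.05],174.84)
E
```

```text
[-0.0001, -0.0002, -0.0003, -0.0439, -0.0619, 0.2111] dist 0.179451603524241
```

Request:
servo_tool(plan=[0, 0, 0, -0.044, -0.062, 0.05, 0.5, 0, 0, 0, -0.044, -0.062, 0.11, 0.5, 0, 0, 0, -0.044, -0.062, 0.17, 0.5, 0, 0, 0, -0.044, -0.062, 0.21, 0.5, 0, 0, 0, -0.044, -0.062, 0.21, 0.5, 0, 0, 0, -0.044, -0.062, 0.21, 0.5])

```text
clock: 6.68
position: [0.6317, -0.0825, 0.0524]
tcp_rot: [-180.0, 0.1, 174.9]
force: [0.3, -0.0, -1.8]
grip_width: 0.0614
finger_force: 47.0
```

```bash
python3 - <<'E'
from h import *
s=bot.sense();print(s["clock"],s["position"],s["tcp_rot"],s["grip_width"],abs(s["dq"]).max())
snap("wrist","w4")
E
```

```text
6.675 [ 0.63169847 -0.08254762  0.0524489 ] [-1.79976537e+02  1.44339110e-01  1.74918150e+02] 0.06144923675375895 1.1943076716701642
```

View pics/w4.png

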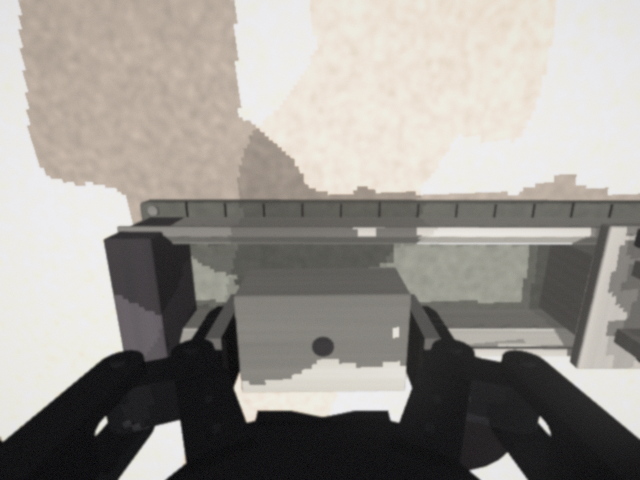

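The block hovers over the channel with its hole at (323,347), its top edge at row ~296 and its bottom edge at ~267. The near wall is at rows ~226–243, the end stop at the left (110–190) and the sliding stop at the right (~600).

```bash
python3 - <<'E'
from h import *
K,cw,im=load("w4"); g=cv2.cvtColor(im,cv2.COLOR_RGB2GRAY).astype(int)
for c in (280,370,450): print(c,g[215:310,c].tolist())
print(g[380:400,300].tolist())
E
```

```text
280 [91, 91, 96, 98, 95, 95, 95, 94, 94, 94, 94, 93, 105, 112, 116, 119, 116, 118, 117, 120, 119, 111, 102, 97, 97, 99, 104, 105, 108, 99, 96, 93, 91, 90, 90, 88, 89, 91, 91, 89, 89, 90, 91, 89, 91, 89, 88, 87, 89, 86, 87, 85, 86, 88, 94, 94, 95, 94, 94, 93, 93, 95, 96, 95, 96, 95, 99, 96, 97, 100, 95, 95, 95, 95, 94, 96, 93, 95, 95, 98, 110, 116, 127, 125, 129, 125, 130, 128, 126, 127, 128, 130, 131, 129, 129]
370 [95, 96, 98, 97, 99, 99, 100, 100, 99, 100, 99, 117, 153, 189, 205, 207, 210, 211, 214, 213, 197, 165, 126, 104, 101, 99, 100, 107, 108, 101, 93, 92, 91, 92, 92, 89, 91, 90, 87, 88, 87, 85, 85, 87, 88, 88, 86, 88, 90, 90, 93, 98, 103, 103, 98, 95, 96, 94, 95, 96, 96, 97, 96, 98, 96, 95, 98, 99, 98, 95, 95, 97, 97, 96, 95, 98, 94, 97, 100, 110, 121, 125, 129, 130, 129, 127, 131, 129, 131, 128, 128, 131, 129, 129, 129]
450 [108, 111, 112, 112, 113, 113, 112, 113, 110, 110, 110, 126, 169, 207, 223, 225, 228, 230, 231, 230, 225, 205, 183, 171, 171, 168, 173, 188, 203, 185, 163, 154, 157, 158, 158, 159, 158, 157, 158, 157, 159, 159, 160, 162, 162, 162, 161, 159, 159, 157, 154, 153, 152, 152, 154, 155, 157, 158, 161, 159, 159, 157, 158, 156, 157, 156, 155, 155, 154, 156, 159, 157, 157, 157, 157, 156, 156, 156, 161, 159, 160, 158, 161, 159, 155, 145, 124, 109, 105, 107, 105, 107, 107, 107, 109]
[216, 215, 213, 213, 214, 214, 213, 211, 212, 212, 209, 212, 224, 231, 233, 233, 235, 235, 234, 234]
```

```bash
python3 - <<'E'
from h import *
z=0.0524
n=np.array([np.cos(np.radians(5.16)),-np.sin(np.radians(5.16))])  # across rail, away from robot
def yb(uv,zz): return 1000*ray("w4",uv,zz)[:2]@n
for nm,uv,zz,y in [("outer",(325,227),.042,30.5),("inner",(325,236),.042,27.5),("slope",(325,244.5),.034,22.5),("near bot",(325,267),z+.0016,20),("near top",(325,294.7),z+.0296,20),("hole",(323,347),z+.0296,0),("far top",(300,391),z+.0296,-20)]:
    print(nm,yb(uv,zz)+y)
t=np.array([np.sin(np.radians(5.16)),np.cos(np.radians(5.16))])
for nm,uv,zz in [("end floor",(192,255),.012),("end top",(160,240),.054),("hole",(323,347),z+.0296),("stop top",(606,240),.05)]: print(nm,1000*ray("w4",uv,zz)[:2]@t)
print("tcp",1000*bot.sense()["position"][:2]@n)
E
```

```text
outer 634.4280721103245
inner 635.5370488781513
slope 636.9019481344126
near bot 638.1895564137128
near top 637.8752065266095
hole 638.426891466508
far top 637.3086754644829
end floor -95.46518047419734
end top -91.77333345681339
hole -24.97632899988568
stop top 94.30266998450001
tcp 636.9424804553803
```

```bash
python3 - <<'E'
from h import *
K,cw,im=load("w4"); g=cv2.cvtColor(im,cv2.COLOR_RGB2GRAY).astype(int)
n=np.array([np.cos(np.radians(5.16)),-np.sin(np.radians(5.16))])
def yb(uv,zz): return 1000*ray("w4",uv,zz)[:2]@n
for c in (500,): print(c,g[215:375,c].tolist())
print("near base edge", g[185:232,420].tolist())
print(yb((450,301),.012)-22.5)
print(np.linalg.inv(cw)[:3,3]@np.r_[n,0])
E
```

```text
500 [110, 111, 113, 114, 111, 112, 112, 113, 110, 114, 109, 116, 153, 201, 220, 226, 226, 227, 229, 230, 227, 215, 190, 176, 172, 171, 173, 188, 201, 182, 164, 157, 156, 158, 155, 157, 159, 159, 159, 154, 155, 153, 152, 152, 154, 153, 153, 153, 156, 155, 154, 156, 156, 156, 156, 155, 155, 152, 154, 149, 155, 153, 154, 157, 158, 159, 161, 159, 158, 158, 158, 157, 157, 159, 158, 158, 157, 159, 159, 159, 156, 156, 153, 153, 151, 149, 141, 125, 108, 106, 106, 106, 106, 107, 109, 108, 110, 110, 106, 106, 105, 104, 107, 107, 104, 107, 108, 106, 106, 108, 105, 104, 114, 147, 176, 184, 180, 177, 178, 180, 182, 180, 181, 180, 178, 173, 160, 157, 169, 184, 184, 155, 118, 135, 181, 204, 210, 214, 214, 214, 214, 219, 223, 220, 212, 186, 135, 74, 41, 32, 36, 31, 33, 31, 32, 33, 33, 31, 35, 31]
near base edge [235, 236, 236, 236, 235, 235, 233, 231, 229, 221, 189, 167, 165, 165, 149, 116, 93, 88, 91, 90, 91, 93, 91, 92, 93, 93, 91, 95, 96, 99, 104, 108, 107, 105, 103, 100, 101, 103, 104, 101, 102, 118, 153, 190, 204, 209, 210]
631.5979296813783
0.5656493004299161
```

```bash
python3 - <<'E'
from h import *
n=np.array([np.cos(np.radians(5.16)),-np.sin(np.radians(5.16))])
def yb(uv,zz): return 1000*ray("w4",uv,zz)[:2]@n
for nm,r,z,y in [("outer",227,.042,30.5),("topin",236.5,.042,27.5),("slopebot",244.5,.034,22.5),("farfloor",302,.012,-22.5),("farslope",327.7,.034,-22.5),("fartopin",341,.040,-27.5),("fartopin",346,.042,-27.5),("farout",348,.042,-30.5)]: print(nm,z,yb((500,r),z),yb((500,r),z)+y)
print("base near",yb((420,199.5),.012)+38)
E
```

```text
outer 0.042 603.8415314522935 634.3415314522935
topin 0.042 608.1800890489243 635.6800890489243
slopebot 0.034 614.3099120674572 636.8099120674572
farfloor 0.012 654.6822444889909 632.1822444889909
farslope 0.034 658.2000637964102 635.7000637964102
fartopin 0.04 662.0894674426302 634.5894674426302
fartopin 0.042 663.6136944462045 636.1136944462045
farout 0.042 664.729303298522 634.229303298522
base near 634.813452164947
```

Request:
servo_tool(plan=[0, 0, 0, 0.0033, 0, 0.005, 0.5, 0, 0, 0, 0.0033, 0, 0.015, 0.5, 0, 0, 0, 0.0033, 0, 0.025, 0.5, 0, 0, 0, 0.0033, 0, 0.035, 0.5, 0, 0, 0, 0.0033, 0, 0.043, 0.5, 0, 0, 0, 0.0033, 0, 0.047, 0.5, 0, 0, 0, 0.0033, 0, 0.05, 0.5, 0, 0, 0, 0.0033, 0, 0.05, 0.5])

```text
clock: 7.72
position: [0.6278, -0.082, 0.0109]
tcp_rot: [180.0, -0.0, 174.9]
force: [-0.2, 0.2, -3.4]
grip_width: 0.0612
finger_force: 47.1
```

Request:
servo_tool(plan=[0, 0, 0, 0, 0, 0.001, 0.5, 0, 0, 0, 0, 0, 0.001, 0.3, 0, 0, 0, 0, 0, 0.001, 0.1, 0, 0, 0, 0, 0, 0.001, 0.1, 0, 0, 0, 0, 0, 0.001, 0.1, 0, 0, 0, 0, 0, -0.03, 0.1, 0, 0, 0, 0, 0, -0.1, 0.1, 0, 0, 0, 0, 0, -0.17, 0.1, 0, 0, 0, 0, 0, -0.24, 0.1, 0, 0, 0, 0, 0, -0.24, 0.1, 0, 0, 0, 0, 0, -0.24, 0.1])

```text
clock: 9.1
position: [0.6274, -0.0817, 0.2026]
tcp_rot: [180.0, -0.0, 174.9]
force: [-0.8, 0.1, -0.2]
grip_width: 0.0768
finger_force: 0.0
```

```bash
python3 - <<'E'
from h import *
s=bot.sense();print(s["clock"],s["position"],s["tcp_rot"],s["grip_width"],s["q"].round(1))
snap("wrist","w5")
E
```

```text
9.1 [ 0.62742095 -0.08174141  0.20263287] [ 1.79967297e+02 -2.66631353e-02  1.74949445e+02] 0.07675624513580433 [-22.4  26.   35.6  93.2 -16.3  66.1 102.1]
```

View pics/w5.png

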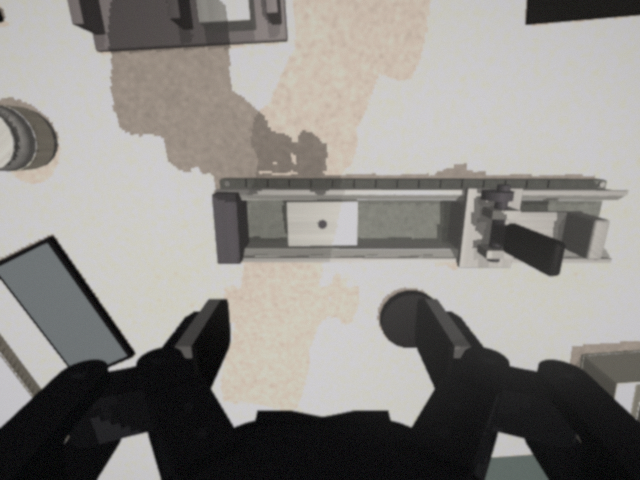

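The block lies flat and square in the channel at (287–358, 201–247). The end stop's face is at ~(247,225), the sliding stop's front at ~(460,235), the lever paddle at (500–560, 225–270) and the tab at ~(590,232).

```bash
python3 - <<'E'
from h import *
K,cw,im=load("w5"); g=cv2.cvtColor(im,cv2.COLOR_RGB2GRAY).astype(int)
for r in (225,235,245): print(r,g[r,560:615].tolist())
print(g[240,450:480].tolist()); print(g[215,235:300].tolist(), g[215,350:365].tolist())
th=np.radians(5.16); t=np.array([np.sin(th),np.cos(th)]); n=np.array([np.cos(th),-np.sin(th)])
def T(uv,z): p=1000*ray("w5",uv,z)[:2]; return (p@t).round(1),(p@n).round(1)
print("stop front",T((459,240),.05),"tab right",T((607,235),.083),"tab left top",T((597,235),.083))
print("block",T((287,215),.04),T((358,215),.04),T((320,201),.04),T((320,247),.04),"hole",T((322,224),.04))
print("end floor",T((248,225),.012)); s=bot.sense()["position"]*1000; print(s[:2]@t,s[:2]@n)
E
```

```text
225 [96, 97, 94, 90, 81, 70, 67, 68, 67, 67, 67, 66, 67, 67, 68, 69, 70, 69, 67, 67, 66, 68, 69, 67, 67, 67, 69, 69, 69, 69, 70, 72, 81, 99, 123, 146, 163, 175, 177, 178, 178, 176, 175, 172, 173, 172, 169, 169, 175, 187, 196, 199, 196, 197, 197]
235 [94, 90, 80, 71, 68, 68, 66, 69, 66, 67, 66, 66, 67, 68, 69, 66, 68, 68, 67, 69, 70, 69, 68, 66, 69, 67, 70, 68, 69, 74, 84, 102, 125, 146, 162, 173, 177, 176, 177, 177, 176, 175, 172, 172, 169, 172, 178, 192, 197, 199, 199, 198, 197, 196, 197]
245 [50, 48, 49, 48, 50, 58, 64, 67, 69, 68, 65, 69, 69, 68, 66, 67, 67, 69, 66, 67, 66, 66, 67, 65, 67, 69, 69, 74, 86, 109, 134, 152, 169, 174, 173, 175, 175, 175, 176, 172, 170, 168, 170, 173, 183, 195, 198, 199, 198, 198, 197, 198, 198, 200, 199]
[66, 69, 71, 68, 66, 67, 67, 68, 71, 68, 78, 105, 149, 182, 192, 193, 190, 188, 187, 186, 186, 183, 174, 155, 142, 140, 131, 125, 119, 119]
[83, 75, 62, 51, 53, 51, 50, 48, 54, 50, 51, 62, 85, 110, 117, 118, 118, 114, 117, 115, 116, 114, 115, 117, 117, 115, 118, 115, 116, 115, 116, 117, 116, 119, 117, 117, 115, 118, 116, 118, 117, 120, 119, 121, 122, 120, 122, 111, 91, 82, 85, 114, 152, 178, 187, 187, 188, 186, 189, 187, 190, 189, 189, 188, 188] [204, 202, 202, 205, 203, 200, 196, 180, 150, 131, 130, 128, 128, 129, 129]
stop front (np.float64(92.8), np.float64(646.1)) tab right (np.float64(191.7), np.float64(632.6)) tab left top (np.float64(184.1), np.float64(632.6))
block (np.float64(-55.4), np.float64(626.6)) (np.float64(6.4), np.float64(626.5)) (np.float64(-26.7), np.float64(614.2)) (np.float64(-26.7), np.float64(655.7)) hole (np.float64(-25.0), np.float64(634.6))
end floor (np.float64(-95.8), np.float64(642.3))
-24.86905891096686 631.7366323205897
```

```bash
cat >> h.py <<'E'
th=np.radians(5.16); tv=np.array([np.sin(th),np.cos(th)]); nv=np.array([np.cos(th),-np.sin(th)])
def W(t,n,z): p=(t*tv+n*nv)/1000; return [p[0],p[1],z/1000]
def tn(p): p=np.array(p)*1000; return (p[:2]@tv).round(1),(p[:2]@nv).round(1),p[2].round(1)
E
python3 - <<'E'
from h import *
rel(W(216,634,200),174.84); rel(W(216,634,60),174.84)
E
```

```text
[0.0002, -0.0014, 0.0013, -0.0034, 0.3011, 0.0022] dist 0.24088576240867782
[0.0002, -0.0014, 0.0013, -0.0038, 0.301, 0.1772] dist 0.27947227988238393
```

Request:
servo_tool(plan=[0, 0, 0, -0.001, 0.075, 0, 0.8, 0, 0, 0, -0.002, 0.15, 0, 1, 0, 0, 0, -0.0035, 0.225, 0, 1, 0, 0, 0, -0.0035, 0.301, 0, 1, 0, 0, 0, -0.0035, 0.301, 0.04, 1, 0, 0, 0, -0.0035, 0.301, 0.1, 1, 0, 0, 0, -0.0035, 0.301, 0.15, 1, 0, 0, 0, -0.0035, 0.301, 0.177, 1, 0, 0, 0, -0.0035, 0.301, 0.177, 1, 0, 0, 0, -0.0035, 0.301, 0.177, 1], grip_force=20)

```text
clock: 10.4
position: [0.6531, 0.1576, 0.0628]
tcp_rot: [180.0, 0.1, 174.9]
force: [-0.7, 0.2, 0.5]
grip_width: -0.0
finger_force: 0.0
```

```bash
python3 - <<'E'
from h import *
s=bot.sense();print(s["clock"],tn(s["position"]),s["tcp_rot"],s["grip_width"],s["force"])
E
```

```text
10.4 (np.float64(215.7), np.float64(636.2), np.float64(62.8)) [1.79956160e+02 1.37581342e-01 1.74933310e+02] -1.1372291000210939e-06 [-0.68510848  0.17576853  0.49588149]
```

Request:
servo_tool(plan=[0, 0, 0, 0.002, -0.008, 0, 1, 0, 0, 0, 0.002, -0.015, 0, 1, 0, 0, 0, 0.002, -0.025, 0, 1, 0, 0, 0, 0.002, -0.035, 0, 1, 0, 0, 0, 0.002, -0.045, 0, 1, 0, 0, 0, 0.002, -0.055, 0, 1, 0, 0, 0, 0.002, -0.065, 0, 1, 0, 0, 0, 0.002, -0.075, 0, 1, 0, 0, 0, 0.002, -0.085, 0, 1, 0, 0, 0, 0.002, -0.095, 0, 1, 0, 0, 0, 0.002, -0.105, 0, 1, 0, 0, 0, 0.002, -0.115, 0, 1, 0, 0, 0, 0.002, -0.125, 0, 1, 0, 0, 0, 0.002, -0.13, 0, 1, 0, 0, 0, 0.002, -0.135, 0, 1, 0, 0, 0, 0.002, -0.135, 0, 1])

```text
clock: 12.4
position: [0.6407, 0.05, 0.0613]
tcp_rot: [180.0, -0.0, 174.9]
force: [1.8, 4.1, 1.7]
grip_width: 0.0003
finger_force: 1.8
```

```bash
python3 - <<'E'
from h import *
s=bot.sense();print(s["clock"],tn(s["position"]),s["tcp_rot"],s["force"])
d=snap("wrist","w6")
E
```

```text
12.4 (np.float64(107.4), np.float64(633.6), np.float64(61.3)) [ 1.79997082e+02 -1.94044310e-03  1.74941108e+02] [1.80525525 4.09225553 1.72143239]
```

Request:
servo_tool(plan=[0, 0, 0, 0, -0.006, 0, 1, 0, 0, 0, 0, -0.012, 0, 1, 0, 0, 0, 0, -0.018, 0, 1, 0, 0, 0, 0, -0.024, 0, 1, 0, 0, 0, 0, -0.028, 0, 1, 0, 0, 0, 0, -0.03, 0, 1, 0, 0, 0, 0, -0.032, 0, 1, 0, 0, 0, 0, -0.032, 0, 1])

```text
clock: 13.45
position: [0.6382, 0.0249, 0.0613]
tcp_rot: [180.0, -0.0, 175.0]
force: [2.5, 4.8, 2.1]
grip_width: -0.0002
finger_force: 2.2
```

Request:
servo_tool(plan=[0, 0, 0, 0, -0.0015, 0, 1, 0, 0, 0, 0, -0.003, 0, 1, 0, 0, 0, 0, -0.004, 0, 1, 0, 0, 0, 0, -0.004, 0, 1])

```text
clock: 13.95
position: [0.638, 0.0216, 0.0613]
tcp_rot: [180.0, -0.0, 175.0]
force: [0.7, 4.1, 1.4]
grip_width: 0.0002
finger_force: 2.3
```

Request:
servo_tool(plan=[0, 0, 0, 0, -0.0015, 0, 1, 0, 0, 0, 0, -0.003, 0, 1, 0, 0, 0, 0, -0.004, 0, 1, 0, 0, 0, 0, -0.004, 0, 1])

```text
clock: 14.45
position: [0.6378, 0.0192, 0.0613]
tcp_rot: [179.9, -0.0, 175.0]
force: [0.9, 5.8, 2.0]
grip_width: -0.0001
finger_force: 3.0
```

Request:
servo_tool(plan=[0, 0, 0, 0, -0.0015, 0, 1, 0, 0, 0, 0, -0.003, 0, 1, 0, 0, 0, 0, -0.003, 0, 1, 0, 0, 0, 0, -0.003, 0, 1])

```text
clock: 14.95
position: [0.6378, 0.0192, 0.0613]
tcp_rot: [179.8, -0.0, 175.0]
force: [1.8, 8.5, 2.1]
grip_width: 0.0002
finger_force: 4.5
```

```bash
python3 - <<'E'
from h import *
s=bot.sense();print(s["clock"],tn(s["position"]),s["tcp_rot"],s["force"])
d=snap("wrist","w7")
K,cw,im=load("w7"); cv2.imwrite("pics/w7c.png",cv2.resize(im[100:400,:500,::-1],None,fx=1.6,fy=1.6,interpolation=cv2.INTER_CUBIC))
E
```

```text
14.95 (np.float64(76.5), np.float64(633.5), np.float64(61.3)) [ 1.79772894e+02 -3.16322913e-02  1.75044743e+02] [1.77779876 8.50145889 2.12681965]
```

View pics/w7c.png

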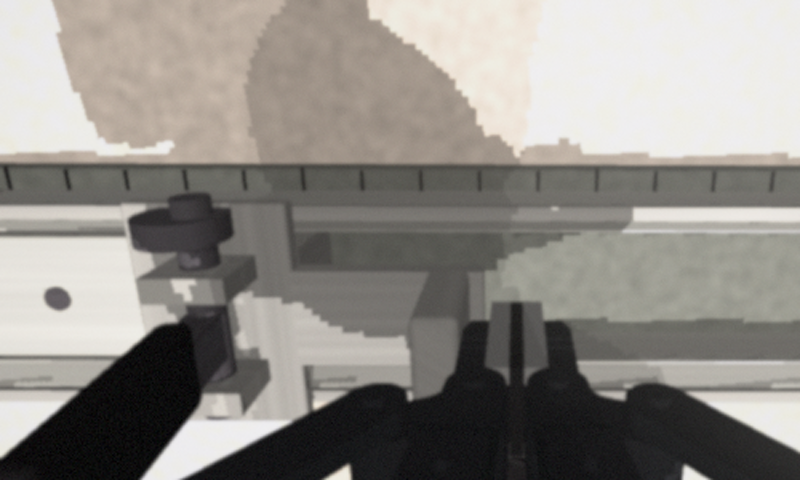

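The stop has stalled at t=76.5 mm, within 1 mm of the predicted snug position. The crop shows the stop's front flush against the block at crop column ~130. I'll press slightly harder, then back off and rise behind the lever.

Request:
servo_tool(plan=[0, 0, 0, 0, -0.002, 0, 1, 0, 0, 0, 0, -0.004, 0, 1, 0, 0, 0, 0, -0.004, 0, 1])

```text
clock: 15.38
position: [0.6377, 0.0192, 0.0614]
tcp_rot: [179.6, -0.0, 175.1]
force: [1.5, 13.5, 1.9]
grip_width: -0.0002
finger_force: 6.7
```

Request:
servo_tool(plan=[0, 0, 0, 0, 0.005, 0, 1, 0, 0, 0, 0, 0.022, 0, 1, 0, 0, 0, 0, 0.022, -0.03, 1, 0, 0, 0, 0, 0.022, -0.061, 1, 0, 0, 0, 0, 0.022, -0.061, 1, 0, 0, 0, 0, 0.022, -0.061, 1])

```text
clock: 16.12
position: [0.6377, 0.0293, 0.109]
tcp_rot: [-179.9, -0.1, 174.9]
force: [0.3, 0.1, -0.7]
grip_width: 0.0002
finger_force: 0.0
```

```bash
python3 - <<'E'
from h import *
s=bot.sense();print(s["clock"],tn(s["position"]),s["tcp_rot"],s["force"])
b=(s["position"],s["tcp_rot"])
for t,z in [(38,110),(9,110),(-9,108.4),(-25.5,100.7)]: rel(W(t,634,z),174.84,b)
d=snap("wrist","w8")
E
```

```text
16.125 (np.float64(86.5), np.float64(632.5), np.float64(109.0)) [-1.79918851e+02 -1.37350948e-01  1.74890975e+02] [ 0.28143716  0.08916475 -0.72295157]
[-0.0009, -0.0015, 0.0006, -0.0018, -0.0607, -0.0012] dist 0.04856112733472668
[-0.0009, -0.0015, 0.0006, -0.0018, -0.0969, -0.0011] dist 0.07754844621921964
[-0.0009, -0.0015, 0.0006, -0.0018, -0.1194, 0.0009] dist 0.09554119901713515
[-0.0009, -0.0015, 0.0006, -0.0018, -0.14, 0.0106] dist 0.11234497123986323
```

Request:
servo_tool(plan=[0, 0, 0, -0.002, -0.03, -0.001, 1, 0, 0, 0, -0.002, -0.06, -0.001, 1, 0, 0, 0, -0.002, -0.075, -0.001, 1, 0, 0, 0, -0.002, -0.087, -0.001, 1, 0, 0, 0, -0.002, -0.097, -0.001, 1, 0, 0, 0, -0.002, -0.108, 0, 1, 0, 0, 0, -0.002, -0.12, 0.001, 1, 0, 0, 0, -0.002, -0.13, 0.006, 1, 0, 0, 0, -0.002, -0.14, 0.011, 1, 0, 0, 0, -0.002, -0.14, 0.011, 1])

```text
clock: 17.42
position: [0.6301, -0.0828, 0.1009]
tcp_rot: [-179.9, -0.0, 174.9]
force: [-0.3, -0.6, 0.3]
grip_width: -0.0
finger_force: 0.0
```

```bash
python3 - <<'E'
from h import *
s=bot.sense();print(s["clock"],tn(s["position"]),s["tcp_rot"],s["force"])
b=(s["position"],s["tcp_rot"])
for t,z in [(-35.5,91.5),(-40.7,84.1),(-44.4,76.2),(-46,70)]: rel(W(t,634,z),174.84,b)
d=snap("wrist","w9"); d=snap("side","s9")
a=d["image"][150:330,310:430,::-1]; w=np.load("pics/w9.npz")["im"][:,:,::-1]
o=np.zeros((480,800,3),np.uint8); o[:480,:320]=cv2.resize(a,(320,480),interpolation=2); o[:360,320:]=cv2.resize(w,(480,360)); cv2.imwrite("pics/c9.png",o)
E
```

```text
17.425 (np.float64(-25.8), np.float64(635.0), np.float64(100.9)) [-1.79947893e+02 -4.01375826e-02  1.74855651e+02] [-0.32440758 -0.5813417   0.30332227]
[-0.0006, -0.0004, 0.0002, 0.0013, -0.0121, 0.0118] dist 0.013525049018525016
[-0.0006, -0.0004, 0.0002, 0.0013, -0.0186, 0.021] dist 0.022459387715668674
[-0.0006, -0.0004, 0.0002, 0.0013, -0.0232, 0.0309] dist 0.03091980084168766
[-0.0006, -0.0004, 0.0002, 0.0013, -0.0252, 0.0387] dist 0.0369158345328342
```

View pics/c9.png

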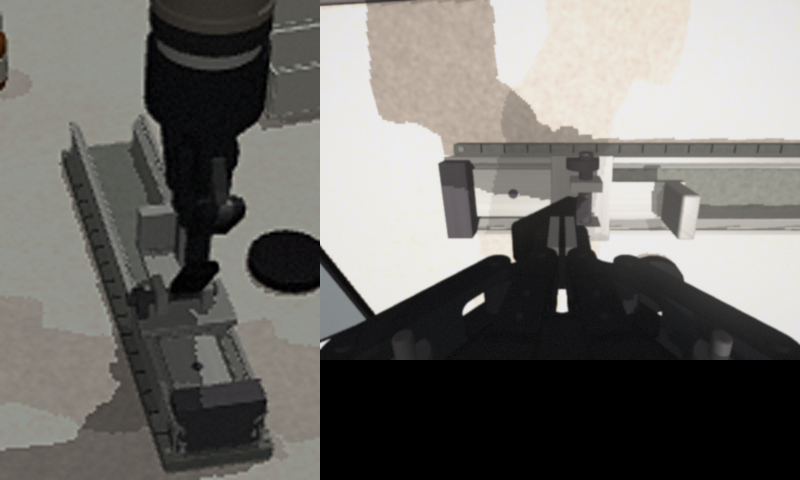

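The lever has swung over and leans towards the end stop, with the fingertip behind it. The block sits between the end stop and the sliding stop. I'll carry on along the arc and press down.

Request:
servo_tool(plan=[0, 0, 0, 0.001, -0.006, 0.006, 1, 0, 0, 0, 0.001, -0.012, 0.012, 1, 0, 0, 0, 0.001, -0.0155, 0.0165, 1, 0, 0, 0, 0.001, -0.0185, 0.021, 1, 0, 0, 0, 0.001, -0.021, 0.026, 1, 0, 0, 0, 0.001, -0.023, 0.031, 1, 0, 0, 0, 0.001, -0.0235, 0.034, 1, 0, 0, 0, 0.001, -0.0235, 0.034, 1])

```text
clock: 18.52
position: [0.6279, -0.1003, 0.074]
tcp_rot: [-180.0, -0.0, 174.9]
force: [0.3, -0.5, 1.7]
grip_width: -0.0001
finger_force: 0.9
```

```bash
python3 - <<'E'
from h import *
s=bot.sense();print(s["clock"],tn(s["position"]),s["tcp_rot"],s["force"])
E
```

```text
18.525 (np.float64(-43.4), np.float64(634.4), np.float64(74.0)) [-1.79993054e+02 -3.64181731e-02  1.74939728e+02] [ 0.26442845 -0.47409345  1.73374488]
```

Request:
servo_tool(plan=[0, 0, 0, 0, 0, 0.003, 1, 0, 0, 0, 0, 0, 0.006, 1, 0, 0, 0, 0, 0, 0.006, 1])

```text
clock: 18.9
position: [0.6283, -0.1006, 0.0729]
tcp_rot: [179.9, 0.0, 174.9]
force: [-7.5, 0.4, 23.5]
grip_width: 0.0
finger_force: 11.0
```

Request:
servo_tool(plan=[0, 0, 0, 0, 0, -0.02, 1, 0, 0, 0, 0, 0, -0.08, 1, 0, 0, 0, 0, 0, -0.15, 1, 0, 0, 0, 0.03, 0, -0.2, 1, 0, 0, 0, 0.06, 0, -0.2, 1, 0, 0, 0, 0.06, 0, -0.2, 1, 0, 0, 0, 0.06, 0, -0.2, 1])

```text
clock: 19.77
position: [0.5806, -0.0951, 0.2287]
tcp_rot: [180.0, -0.0, 175.0]
force: [0.2, 0.0, 0.6]
grip_width: -0.0001
finger_force: 0.0
```

```bash
python3 - <<'E'
from h import *
s=bot.sense();print(s["clock"],tn(s["position"]),s["force"])
d=snap("wrist","w10"); d=snap("side","s10")
a=d["image"][150:410,240:420,::-1]; w=np.load("pics/w10.npz")["im"][:,:,::-1]
o=np.zeros((520,800,3),np.uint8); o[:520,:360]=cv2.resize(a,(360,520),interpolation=2); o[:330,360:]=cv2.resize(w,(440,330)); cv2.imwrite("pics/c10.png",o)
E
```

```text
19.775 (np.float64(-42.5), np.float64(586.8), np.float64(228.7)) [0.22418132 0.04064982 0.64212255]
```

View pics/c10.png

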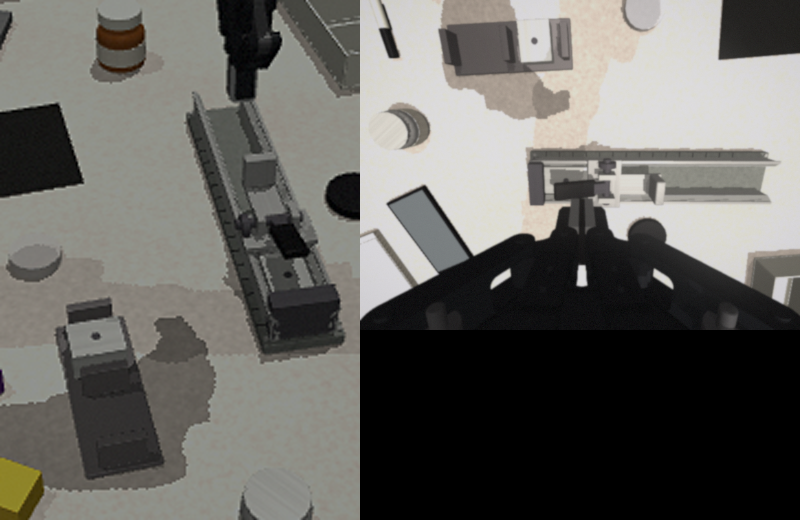

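The lever lies flat over the block, at (290,240) in the side crop. The block is clamped between the stops, the short block is still in the rack at (95,338), and the gripper is clear. I'm handing it in.

```bash
python3 -c "
from workcell import ticket
print(ticket.close_job())"
```

```text
the job is handed in; nothing more can be done
None
```

The longer (62 mm) block is in the rail, snug between end stop and sliding stop with the cam lever snapped shut; the short block is still in the rack, nothing else was moved, and the job is handed in at about 20 s on the robot's clock (no verdict returned).

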